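# Hold the glass reference cell in the beam of the tube gauge

### The arm

A 6-joint arm with a two-finger parallel gripper is mounted at the origin on the work surface. World frame = base frame: x ahead of the robot, y to its left, z up, the work surface at z = 0. Lengths are in m, angles in rad, forces in N, time in s.
With the tool pointing down it reaches from about 0.425 to 0.95 m from the base axis. Payload 3.5 kg.
Tool frame: the origin (TCP) lies midway between the tips of the shut fingers; the grasp point (between the pads) lies 19 mm behind it; z points along the fingers, y is the direction in which the jaws open and shut (so a half turn about z gives the same grasp; the last joint's range is limited). The gripper opens to 85 mm and grips with 20 to 120 N. Pads are 22 mm wide; open, the fingers measure 114 mm over their backs; the gripper's body (76 mm by 85 mm) begins 54 mm behind the grasp point. The pads swing forward as they close: fully open they stand 13 mm farther back than shut.
Start: joints at [-1.434, 0.286, 1.577, -0, 1.279, -0.15], TCP at [0.191, -0.647, 0.231] pointing down, gripper open.
Joint ranges: [-2.77, 2.77], [-0.9, 2.22], [0.21, 2.48], [-1.53, 4.67], [0.24, 2.81], [-2.84, 2.84]. Speed limits (rad/s): [2.79, 2.79, 3.14, 3.14, 3.14, 3.14].

### API

Orientations are given as a unit quaternion [x, y, z, w].
In Python, from plant import ctrl gives the robot as it stands. The module is installed in compiled form; this text tells all that it offers.
- The arm moves only by the tool play_rows, never from a script. Its argument "increments" is text: rows parted by semicolons, each of 4 numbers parted by spaces: the shift along the tool's x, y, z in m, then the turn about the tool's z in rad. In form: dx dy dz roll; .... A call has 1 to 5 rows; each row is the pose to reach, as a shift and turn from the pose commanded when the call began, along the tool's axes at that moment; what a row does not reach only later rows make up. A row lasts 1/8 s, in which the tool goes at most 62.5 mm and 10.7 degrees, less where a joint would pass 70% of its speed; a pose out of reach is approached as far as the arm can. A call with a gripper value outside its range is refused whole. "gripper" is the finger opening in m, from 0 to 0.0854, set as the call begins (left out, the last holds). The fingers move at their own pace and stop on an object; "newtons" is the grip in N (left out, the last holds). Time passes only in rows, so rows that repeat a pose let the fingers close. It gives the time, the measured TCP pose, the force and the opening at its end, in the units of the state.
- ctrl.get_state(): the state, without advancing time (a new reading comes with each control period).
- ctrl.read_camera(name): name is "scene" or "top"; returns the picture (480x640x3 uint8, red, green, blue); there is no depth.
- ctrl.camera_model(name): a dict with "fov_y" (degrees; the focal length in pixels is half the picture's height over the tangent of half this angle, whatever the lens; pixels are square), "cx", "cy" (the principal point, pixels), "rvec" (rotation vector, rad) and "tvec" (3), from world to camera coordinates, as OpenCV has them. Camera axes: x right, y down, z forward; pixel columns grow to the right and rows downward; lengths in m; the calibration is good to about 2 mm. A picture is of the moment at which its call begins. camera_model takes no time and is no camera call.
- ctrl.sign_off(): hands the job in, once; it reports no verdict.
The state is a dict: "time": time; "qpos": joint angles; "dq": joint speeds; "joint_efforts": joint torques, N m; "eef_pos": TCP position; "tcp_rot": TCP orientation; "contact_force": force on the tool from outside, world axes, zero at the start; "wrist_torque": the same for the moment, N m; "opening": opening from 0.0 (shut) to 1.0 (fully open).
Only numpy, scipy, OpenCV 4.12 (cv2) and the standard library are available. Lean on these libraries where they do the work, as an engineer would, in place of code of your own. Each camera call takes 0.05 s, during which the arm holds its last target.

### The job

Check the optical tube gauge: first slide the sender's dust shutter fully open, then lift the tall glass cell out of its stand by its two frosted faces only, never touching the clear polished ones, and hold it upright in the light path, centred on the beam midway between sender and receiver, with its clear faces square to the beam. Do not let the glass touch the gauge, and leave the short cell and the loose copper ring, screwdriver, copper mouthpiece and jar where they are. Finish while still holding the cell steady in the beam: do not put it down or let go.

Things in the scene. Friction and masses are not known exactly. Their poses are not given: they have to be found in the camera images.
- cell_center (a point): Centre (half-way up) of the tall glass cell to hold: open-topped box 36 mm (own x) by 27 mm (own y) by 80 mm tall (own z up), 0.1 kg. Its two faces across own x, 36 mm apart and 27 mm wide, are frosted white: the ones to grip. The two across own y are clear polished panes, 24 mm apart, set back 1.5 mm from the frosted edges. It stands in either well of the stand, its base 8 mm above the bench.
- cell: The same tall cell; origin at the centre of its underside, axes as above.
- cell_panes: The two clear polished panes of the tall cell, fixed to it (origin at the centre of the cell's underside, axes as the cell's): must not be touched by the fingers.
- short_cell_center (a point): Centre (half-way up) of the short glass cell in the other well, same make and footprint but only 50 mm tall: leave it alone.
- holder: Fixed wooden stand 85 mm (own x) by 190 mm (own y) by 16 mm high; origin at the centre of its underside. Two wells 8 mm deep at own y = -45 and +45 mm, each a 39 by 30 mm hole, so a cell is loose by 1.5 mm a side.
- gauge_beam (a point): Middle of the light path: 90 mm above the bench, midway between the facing lenses, fixed. Its y axis is the beam, pointing to the sender; x level, across the beam; z up. Grey housings, sender at +y, receiver at -y, each 100 mm (x) by 70 mm (y), fill y = 62 to 132 mm on either side, tops 120 mm above the bench. The shutter blade hangs at y = 57 to 60 mm.
- gauge: The fixed optical tube gauge: base 100 mm (x) by 280 mm (y), 15 mm high, carrying the two housings; origin at the centre of its underside, directly below the middle of the light path, axes the same.
- shutter (a joint): Sliding dust shutter of the sender: 0 = closed (blade in front of the lens), 0.040 m = fully open, at its stop. It slides along the gauge's +x axis, takes about 2 N, and stays where it is left.
- shutter_tab (a point): Centre of the shutter's black upright tab on top of the sender: 14 mm (gauge x) by 24 mm (gauge y) by 36 mm high, its top 161 mm and foot 125 mm above the bench; its axes are the gauge's. It moves with the shutter; closed, it stands at gauge x = 0, y = 85 mm.
- ferrule: Loose copper ring, 34 mm across, 22 mm high; origin at the centre of its underside. Bystander.
- screwdriver: Loose screwdriver about 150 mm long, lying. Bystander.
- bell: Loose copper horn mouthpiece standing on its flare, 60 mm across, 55 mm high; origin at its foot. Bystander.
- jar: Loose jar, 60 mm across, 65 mm high; origin at its foot. Bystander.
Not all that is in view belongs to the job. Leave any red look-alike of the holder alone. Leave any pink look-alike of the cell alone.

How it is judged:
On the way, in this order (a step that is already met when the one before it is completed fails the run):
1. the shutter is fully open, with the tall cell still in its stand (value of joint shutter above 0.035 m and height (world z) of cell_center below 0.055 m), for 0.2 s.
2. the tall cell is lifted clear of its stand between the fingers (height (world z) of cell_center above 0.066 m and contact force between the fingers and cell above 0.5 N), for 0.2 s.
At the end, for the whole second after the job is handed in: Cell held still in the fingers, touching neither gauge nor stand; its centre within 8 mm of the beam sideways, 12 mm in height, 20 mm of midway; upright and clear faces square to the beam within 0.14 rad; shutter open at least 35 mm; short cell and bystanders within 30 mm of their starts (value of joint shutter above 0.035 m and x of cell_center in the frame of gauge_beam between -0.008 and 0.008 m and y of cell_center in the frame of gauge_beam between -0.02 and 0.02 m and z of cell_center in the frame of gauge_beam between -0.012 and 0.012 m and angle between the y axis of cell and the y axis of gauge, either way round below 0.14 rad and angle between cell_center's own z axis and vertical below 0.14 rad and linear speed of cell below 0.02 m/s and contact force between the fingers and cell above 0.5 N and contact force between each of gauge, holder and cell below 0.1 N and distance of each of short_cell_center, ferrule, screwdriver, bell, jar from where it was at the start of the episode below 0.03 m); the arm keeps its last pose, push and grip.
It fails at once if the fingers touch a clear polished pane of the tall cell (over 0.5 N) (contact force between the fingers and cell_panes above 0.5 N).
It fails at once if the glass knocks against the gauge (over 1 N) (contact force between cell and gauge above 1 N).
It fails at once if the short cell or a bystander is moved more than 30 mm (distance of any of short_cell_center, ferrule, screwdriver, bell, jar from where it was at the start of the episode above 0.03 m).
It also fails if it takes over 51 s, if anything falls off the work surface, if the arm or the gripper's body presses on something with over 40 N, if the wrist force passes 120 N, or if a joint passes its speed limit or range.

## Working session

There is one attempt and no reset: what is moved stays moved. The work goes in short steps, Python scripts to look and compute and a tool call to move; the robot and the scene stay as the last step left them, time stands still between calls to the robot, and variables do not carry over. Pictures are saved under pics/ and viewed, and the job is handed in when it is done.

Besides the shell and the picture viewer there is one more tool, called after "Request:" as name(argument=value, ...) on one line, values as JSON. play_rows: Moves the arm, as the interface text tells. Its arguments: {"type":"object","properties":{"increments":{"type":"string"},"gripper":{"type":"number"},"newtons":{"type":"number"}},"required":["increments"]}

```bash
mkdir -p pics; python3 - <<'E'
from plant import ctrl
import cv2
for n in("scene","top"):
    cv2.imwrite(f"pics/{n}0.png",ctrl.read_camera(n)[:,:,::-1]); print(n,ctrl.camera_model(n))
print(ctrl.get_state())
E
```

```text
scene {'fov_y': 55.716326592810816, 'cx': 321.7750869888536, 'cy': 240.83341035042758, 'rvec': array([ 2.21423184,  0.84119039, -0.35582217]), 'tvec': array([-0.48490182, -0.13445725,  1.21838072])}
top {'fov_y': 52.617602497435065, 'cx': 315.4227788231114, 'cy': 242.98176590217003, 'rvec': array([ 2.16465316, -2.21028794,  0.0787537 ]), 'tvec': array([0.10976143, 0.55035891, 1.31294901])}
{'time': 0.1, 'qpos': array([-1.43399443e+00,  2.87119423e-01,  1.57802792e+00,  1.60623670e-05,
        1.27857894e+00, -1.50002502e-01]), 'dq': array([ 0.00048284, -0.00287544, -0.00151267, -0.0016065 , -0.00012677,
       -0.00158705]), 'joint_efforts': array([ 1.09718218e-03, -4.07291508e+01, -2.93699402e+01, -1.60772870e-04,
        3.37285710e-03,  3.91782308e-06]), 'eef_pos': array([ 0.1908994 , -0.64683147,  0.2300587 ]), 'tcp_rot': array([ 9.89735281e-01,  1.42908835e-01,  1.47293378e-05, -1.06674214e-03]), 'contact_force': array([ 0.00562101, -0.29893994,  0.74284236]), 'wrist_torque': array([0.02138665, 0.00484771, 0.01094608]), 'opening': 0.9977503159739065}
```

View pics/scene0.png

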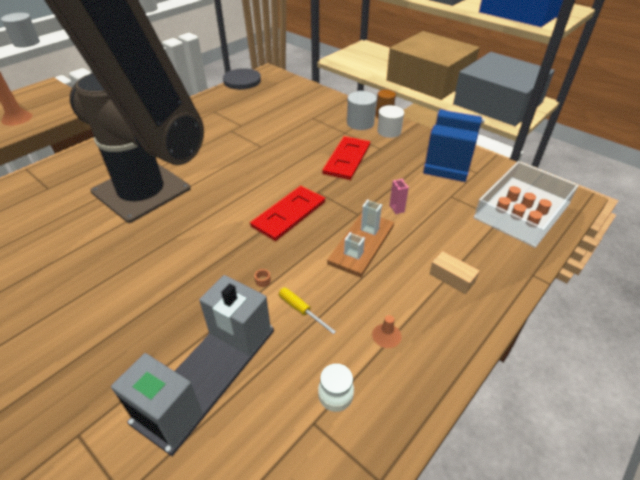

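View pics/top0.png

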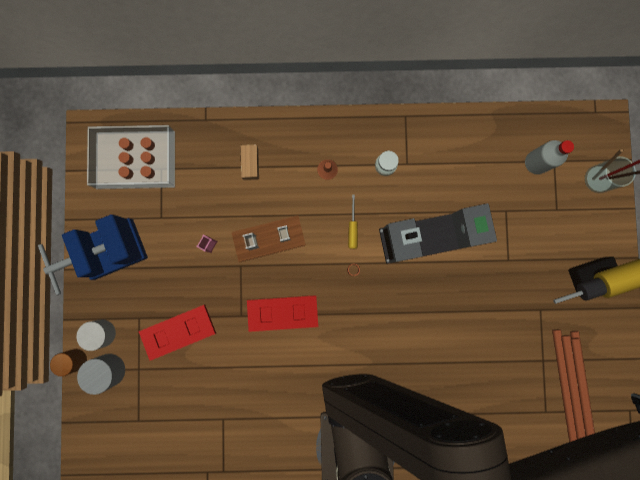

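```bash
cat > h.py <<'E'
import numpy as np,cv2
from plant import ctrl
def cam(n):
    m=ctrl.camera_model(n); f=240/np.tan(np.radians(m['fov_y']/2))
    return np.array([[f,0,m['cx']],[0,f,m['cy']],[0,0,1]]),m['rvec'],m['tvec']
def ray(n,uv):
    K,r,t=cam(n);R=cv2.Rodrigues(r)[0];d=R.T@np.linalg.inv(K)@[uv[0],uv[1],1]
    return -R.T@t,d
def plane(n,uv,z):
    o,d=ray(n,uv);return o+d*(z-o[2])/d[2]
def proj(n,p):
    K,r,t=cam(n);return cv2.projectPoints(np.array(p,float).reshape(-1,1,3),r,t,K,None)[0].reshape(-1,2)
def tri(uvs):
    A=[];b=[]
    for n,uv in uvs:
        o,d=ray(n,uv);d=d/np.linalg.norm(d);P=np.eye(3)-np.outer(d,d);A.append(P);b.append(P@o)
    return np.linalg.lstsq(np.vstack(A),np.hstack(b),rcond=None)[0]
E
python3 - <<'E'
import cv2
t=cv2.imread('pics/top0.png');s=cv2.imread('pics/scene0.png')
def c(i,x,y,w,h,k,n): cv2.imwrite('pics/'+n,cv2.resize(i[y:y+h,x:x+w],None,fx=k,fy=k,interpolation=cv2.INTER_CUBIC))
c(t,370,195,130,75,6,'tg.png');c(t,190,205,125,65,6,'th.png');c(s,320,170,100,110,5,'sh.png');c(s,105,265,180,190,3,'sg.png')
E
```

```text
(no output)
```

View pics/tg.png

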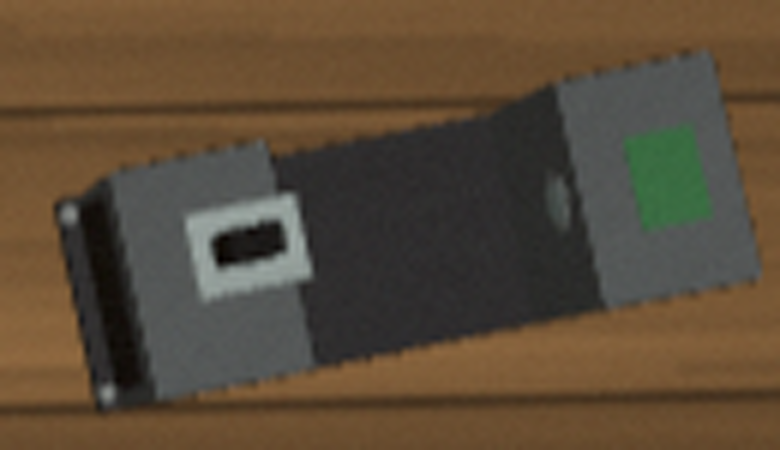

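View pics/th.png

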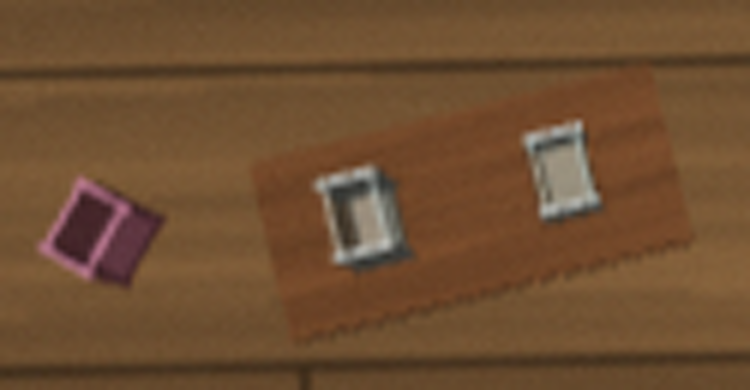

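View pics/sh.png

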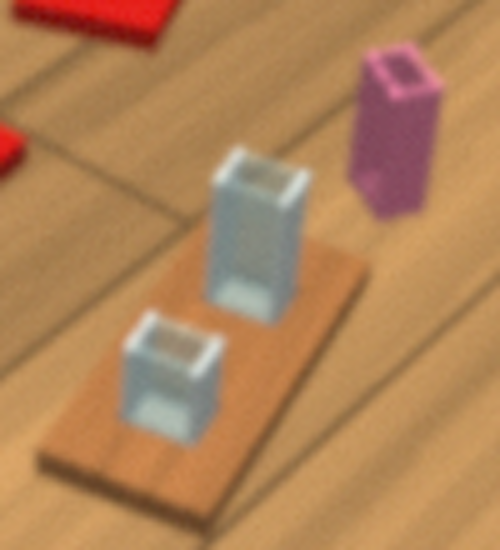

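View pics/sg.png

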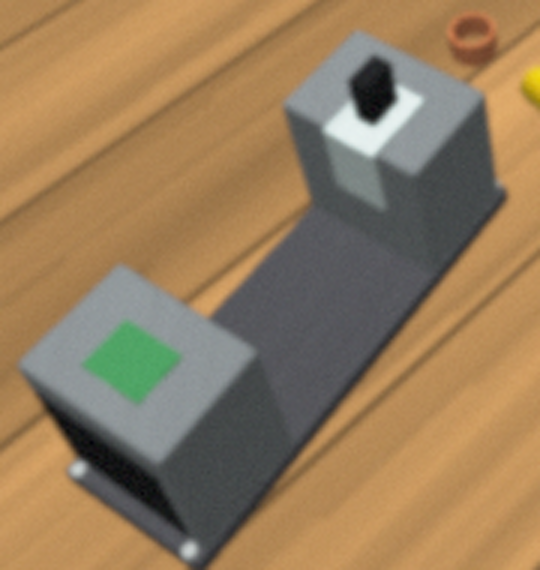

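```bash
cat > m.py <<'E'
from h import *
def P(l,k,ox,oy,z): return np.array([plane('top',((x+.5)/k-.5+ox,(y+.5)/k-.5+oy),z) for x,y in l])
g=P([(108,178),(265,143),(315,365),(155,400),(555,85),(710,52),(760,275),(607,305)],6,370,195,.12)
print(g.round(4)); 
def e(a,b):return round(float(np.linalg.norm(a-b)),4)
print([e(g[i],g[j]) for i,j in[(0,1),(1,2),(2,3),(3,0),(4,5),(5,6),(6,7),(7,4)]])
# local coords (x=+50 at top), fit rigid
L=np.array([(50,132),(50,62),(-50,62),(-50,132),(50,-62),(50,-132),(-50,-132),(-50,-62)])/1000.
def fit(L,W):
    lc,wc=L.mean(0),W.mean(0);H=(L-lc).T@(W-wc);a=np.arctan2(H[0,1]-H[1,0],H[0,0]+H[1,1])
    R=np.array([[np.cos(a),-np.sin(a)],[np.sin(a),np.cos(a)]]);o=wc-R@lc
    return o,a,((W-(L@R.T+o))*1000).round(1)
print('gauge',fit(L,g[:,:2]))
h=P([(250,162),(652,65),(692,238),(300,342)],6,190,205,.016)
print('holder',h.round(4),fit(np.array([(42.5,95),(42.5,-95),(-42.5,-95),(-42.5,95)])/1000,h[:,:2]))
c=P([(316,181),(374,168),(402,251),(337,265)],6,190,205,.088)
print('cell',c.round(4),fit(np.array([(18,13.5),(18,-13.5),(-18,-13.5),(-18,13.5)])/1000,c[:,:2]))
c=P([(525,133),(581,122),(600,207),(543,219)],6,190,205,.058)
print('short',c.round(4),fit(np.array([(18,13.5),(18,-13.5),(-18,-13.5),(-18,13.5)])/1000,c[:,:2]))
c=P([(212,240),(283,222),(287,250),(217,267)],6,370,195,.161)
print('tab',c.round(4),fit(np.array([(7,12),(7,-12),(-7,-12),(-7,12)])/1000,c[:,:2]))
S=lambda x,y:((x+.5)/5-.5+320,(y+.5)/5-.5+170)
T=lambda x,y:((x+.5)/6-.5+190,(y+.5)/6-.5+205)
for a,b in[((212,178),(316,181)),((240,150),(374,168)) ,((310,176),(402,251)),((285,202),(337,265))]: pass
sc=[S(212,180),S(240,148),S(310,175),S(285,205)]
print('scene cell z=.088',np.array([plane('scene',u,.088) for u in sc]).round(4))
Sg=lambda x,y:((x+.5)/3-.5+105,(y+.5)/3-.5+265)
print('scene gauge', np.array([plane('scene',Sg(*u),.12) for u in[(360,30),(287,105),(414,175),(485,97),(122,265),(22,366),(160,462),(258,352)]]).round(4))
E
python3 m.py
```

```text
[[ 0.5895 -0.0858  0.12  ]
 [ 0.603  -0.1529  0.12  ]
 [ 0.5084 -0.1707  0.12  ]
 [ 0.495  -0.1027  0.12  ]
 [ 0.6252 -0.277   0.12  ]
 [ 0.638  -0.3435  0.12  ]
 [ 0.5425 -0.3604  0.12  ]
 [ 0.5312 -0.2951  0.12  ]]
[0.0684, 0.0963, 0.0693, 0.0959, 0.0677, 0.0969, 0.0663, 0.0958]
gauge (array([ 0.56658701, -0.22350549]), np.float64(0.18301982853827525), array([[-2.3, -1.2],
       [-1.5,  0.6],
       [ 2.2,  0.9],
       [ 1.6,  0.1],
       [-1.8, -1.6],
       [-1.8,  0.7],
       [ 1.1,  2. ],
       [ 2.5, -1.5]]))
holder [[0.589  0.3293 0.016 ]
 [0.63   0.144  0.016 ]
 [0.5498 0.1272 0.016 ]
 [0.5059 0.3072 0.016 ]] (array([0.56868865, 0.2269319 ]), np.float64(0.22929955338530864), array([[ 0.5,  0.2],
       [-1.7, -0. ],
       [ 0.9,  2.4],
       [ 0.2, -2.6]]))
cell [[0.5732 0.2885 0.088 ]
 [0.5783 0.2633 0.088 ]
 [0.542  0.2516 0.088 ]
 [0.5365 0.2798 0.088 ]] (array([0.55749498, 0.27079775]), np.float64(0.2457491434902653), array([[ 1.5,  0.2],
       [ 0.1,  1.2],
       [-1.3, -1.7],
       [-0.3,  0.3]]))
short [[0.5954 0.1998 0.058 ]
 [0.5998 0.1748 0.058 ]
 [0.5617 0.167  0.058 ]
 [0.5568 0.1924 0.058 ]] (array([0.57841071, 0.18349756]), np.float64(0.19086285488074822), array([[ 1.8, -0.4],
       [ 1.1,  1.1],
       [-1.6,  0.2],
       [-1.3, -0.9]]))
tab [[ 0.5588 -0.1213  0.161 ]
 [ 0.5656 -0.1506  0.161 ]
 [ 0.554  -0.1518  0.161 ]
 [ 0.5477 -0.1229  0.161 ]] (array([ 0.55652025, -0.13664546]), np.float64(0.20514395946669314), array([[-2.1,  2.2],
       [-0.2, -3.6],
       [ 1.9, -2. ],
       [ 0.5,  3.4]]))
scene cell z=.088 [[0.543  0.257  0.088 ]
 [0.5384 0.2839 0.088 ]
 [0.5743 0.2896 0.088 ]
 [0.5785 0.2649 0.088 ]]
scene gauge [[ 0.4982 -0.1022  0.12  ]
 [ 0.5119 -0.1687  0.12  ]
 [ 0.6054 -0.1522  0.12  ]
 [ 0.5945 -0.0873  0.12  ]
 [ 0.5333 -0.2936  0.12  ]
 [ 0.5464 -0.3593  0.12  ]
 [ 0.6402 -0.3418  0.12  ]
 [ 0.6284 -0.2763  0.12  ]]
```

```bash
cat >> h.py <<'E'
from scipy.spatial.transform import Rotation as Ro
G=np.array([.568,-.223]);GA=.183;C=np.array([.558,.272]);CA=.227
def g2w(x,y,z): return np.array([G[0]+np.cos(GA)*x-np.sin(GA)*y,G[1]+np.sin(GA)*x+np.cos(GA)*y,z])
def go(p,a):
    s=ctrl.get_state();R=Ro.from_quat(s['tcp_rot']).as_matrix();d=R.T@(np.array(p)-s['eef_pos'])
    ya=np.arctan2(R[1,1],R[0,1]);r=-(a-ya)
    print('t',round(s['time'],2),'pos',s['eef_pos'].round(4),'yaw',round(ya,4),'tilt',R[2,2].round(5),'F',s['contact_force'].round(1),'open',round(s['opening'],3),'q',s['qpos'].round(2))
    print('target',np.round(p,4),'incr',d.round(4),'roll',round((r+np.pi)%(2*np.pi)-np.pi,4))
E
python3 -c "
from h import *
go(g2w(0.002,.085,.231),GA)"
```

```text
t 0.1 pos [ 0.1909 -0.6468  0.2301] yaw -1.284 tilt -1.0 F [ 0.  -0.3  0.7] open 0.998 q [-1.43  0.29  1.58  0.    1.28 -0.15]
target [ 0.5545 -0.1391  0.231 ] incr [ 0.4924 -0.3842  0.    ] roll -1.467
```

Request:
play_rows(increments="0.05 -0.038 0 -0.15; 0.1 -0.076 0 -0.3; 0.148 -0.115 0 -0.45; 0.196 -0.153 0 -0.6; 0.244 -0.19 0 -0.75")

```text
time: 0.72
eef_pos: [0.3719, -0.3941, 0.2309]
tcp_rot: [0.867, 0.498, 0.0, -0.0]
contact_force: [1.0, -1.4, -0.1]
opening: 1.001
```

```bash
python3 -c "
from h import *
go(g2w(0.002,.085,.231),GA)"
```

```text
t 0.72 pos [ 0.3719 -0.3941  0.2309] yaw -0.5293 tilt -1.0 F [ 1.  -1.4 -0.1] open 1.001 q [-1.   -0.01  1.9   0.    1.24 -0.47]
target [ 0.5545 -0.1391  0.231 ] incr [ 0.3123  0.0288 -0.    ] roll -0.7123
```

Request:
play_rows(increments="0.058 0.006 0 -0.15; 0.116 0.012 0 -0.3; 0.174 0.018 0 -0.45; 0.232 0.024 0 -0.6; 0.285 0.028 0 -0.71", gripper=0.05)

```text
time: 1.35
eef_pos: [0.5411, -0.1631, 0.2309]
tcp_rot: [0.641, 0.768, -0.0, -0.0]
contact_force: [0.8, -0.8, -0.5]
opening: 0.586
```

```bash
python3 -c "
from h import *
go(g2w(0.002,.085,.231),GA)"
```

```text
t 1.35 pos [ 0.5411 -0.1631  0.2309] yaw 0.1804 tilt -1.0 F [ 0.8 -0.8 -0.5] open 0.586 q [-0.47  0.05  1.85 -0.    1.25 -0.65]
target [ 0.5545 -0.1391  0.231 ] incr [ 0.0213  0.0175 -0.0001] roll -0.0026
```

Request:
play_rows(increments="0.021 0.0175 0 -0.0026; 0.021 0.0175 0.03 -0.0026; 0.021 0.0175 0.05 -0.0026; 0.021 0.0175 0.05 -0.0026")

```text
time: 1.85
eef_pos: [0.5523, -0.1409, 0.1785]
tcp_rot: [0.641, 0.767, -0.001, -0.003]
contact_force: [0.3, -0.5, 0.1]
opening: 0.588
```

```bash
python3 -c "
from h import *
go(g2w(0.002,.085,.135),GA)
i=ctrl.read_camera('scene')[:,:,::-1]
cv2.imwrite('pics/s1.png',cv2.resize(i[200:400,130:330],None,fx=3,fy=3,interpolation=cv2.INTER_CUBIC))"
```

```text
t 1.85 pos [ 0.5523 -0.1409  0.1785] yaw 0.1781 tilt -0.99998 F [ 0.3 -0.5  0.1] open 0.588 q [-0.43  0.11  1.88 -0.    1.16 -0.61]
target [ 0.5545 -0.1391  0.135 ] incr [0.0013 0.0027 0.0435] roll -0.0049
```

View pics/s1.png

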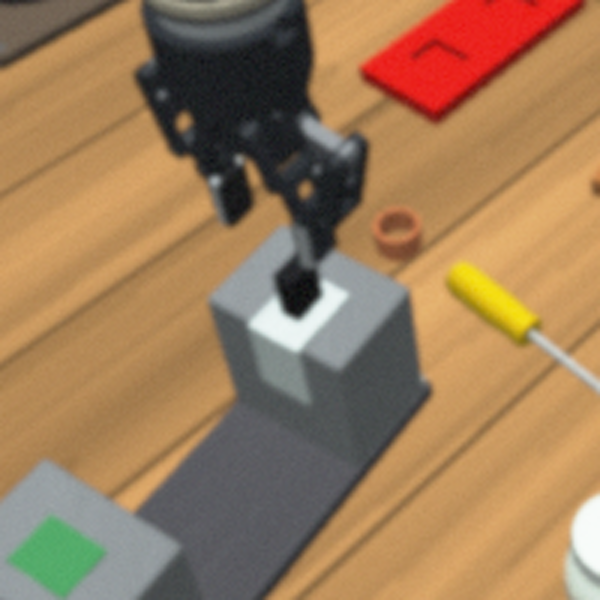

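```bash
python3 -c "
from h import *
f=lambda p:((proj('scene',p)[0]-[130,200]+.5)*3-.5).round(0)
for x in(0,.007,-.007,.025,-.025,.04,-.04): print(x,f(g2w(x,.085,.161)),f(g2w(x,.085,.183)))
for y in(.073,.097): print(f(g2w(0,y,.161)),f(g2w(0,y,.125)))
"
```

```text
0 [285. 261.] [279. 236.]
0.007 [295. 266.] [289. 241.]
-0.007 [275. 257.] [269. 231.]
0.025 [320. 279.] [315. 254.]
-0.025 [251. 244.] [245. 218.]
0.04 [341. 290.] [336. 265.]
-0.04 [231. 234.] [224. 208.]
[271. 276.] [281. 316.]
[299. 248.] [307. 288.]
```

Request:
play_rows(increments="0.001 0.004 0.015 -0.004; 0.001 0.004 0.03 -0.004; 0.001 0.004 0.042 -0.004; 0.001 0.004 0.042 -0.004")

```text
time: 2.4
eef_pos: [0.5567, -0.1393, 0.1375]
tcp_rot: [0.64, 0.769, -0.0, -0.002]
contact_force: [0.1, 0.6, 0.8]
opening: 0.588
```

```bash
python3 -c "
from h import *
go(g2w(0.002,.085,.135),GA)
i=ctrl.read_camera('scene')[:,:,::-1]
cv2.imwrite('pics/s2.png',cv2.resize(i[200:400,130:330],None,fx=3,fy=3,interpolation=cv2.INTER_CUBIC))"
```

```text
t 2.4 pos [ 0.5567 -0.1393  0.1375] yaw 0.1825 tilt -0.99999 F [0.1 0.6 0.8] open 0.588 q [-0.42  0.16  1.9  -0.    1.08 -0.6 ]
target [ 0.5545 -0.1391  0.135 ] incr [ 0.0006 -0.0021  0.0025] roll -0.0005
```

View pics/s2.png

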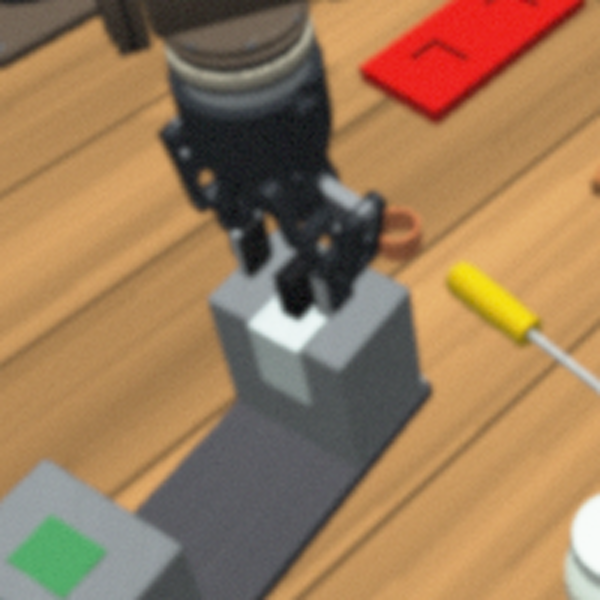

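Request:
play_rows(increments="0 0 0 0; 0 0 0 0; 0 0.008 0 0; 0 0.018 0 0; 0 0.028 0 0", gripper=0.022, newtons=20)

```text
time: 3.08
eef_pos: [0.586, -0.1346, 0.1396]
tcp_rot: [0.64, 0.769, -0.0, 0.0]
contact_force: [-2.5, -1.0, 1.5]
opening: 0.257
```

Request:
play_rows(increments="0 0.004 0 0; 0 0.008 0 0; 0 0.01 0 0; 0 0.01 0 0")

```text
time: 3.58
eef_pos: [0.5954, -0.1327, 0.1392]
tcp_rot: [0.64, 0.769, 0.0, 0.0]
contact_force: [-0.2, 0.0, 0.2]
opening: 0.259
```

```bash
python3 -c "
from h import *
go(g2w(0.042,.085,.135),GA)
i=ctrl.read_camera('scene')[:,:,::-1]
cv2.imwrite('pics/s3.png',cv2.resize(i[200:400,130:330],None,fx=3,fy=3,interpolation=cv2.INTER_CUBIC))"
```

```text
t 3.58 pos [ 0.5954 -0.1327  0.1392] yaw 0.1825 tilt -1.0 F [-0.2  0.   0.2] open 0.259 q [-0.39  0.23  1.82  0.    1.09 -0.57]
target [ 0.5938 -0.1318  0.135 ] incr [ 0.0012 -0.0013  0.0042] roll -0.0005
```

View pics/s3.png

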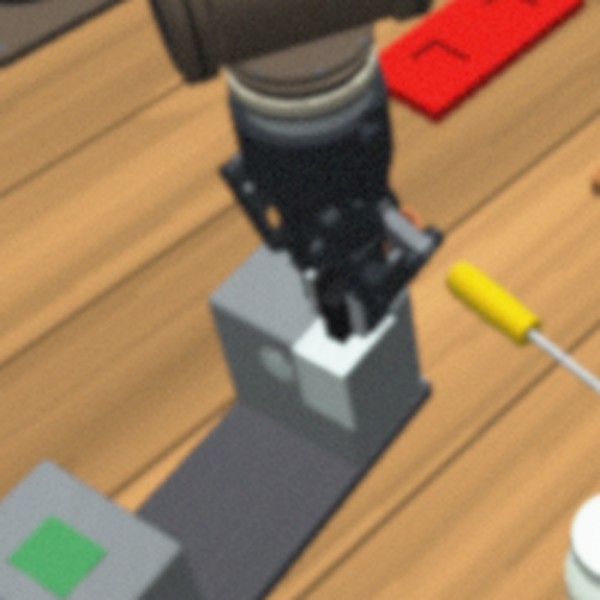

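Request:
play_rows(increments="0 0.002 0 0; 0 0.004 0 0; 0 0.004 0 0")

```text
time: 4.0
eef_pos: [0.5965, -0.1323, 0.1391]
tcp_rot: [0.639, 0.769, -0.003, -0.003]
contact_force: [-8.1, -1.7, 4.4]
opening: 0.253
```

Request:
play_rows(increments="0 0.001 0 0; 0 0.002 0 0; 0 0.002 0 0")

```text
time: 4.38
eef_pos: [0.5965, -0.1323, 0.1389]
tcp_rot: [0.639, 0.769, -0.004, -0.005]
contact_force: [-13.7, -2.3, 7.7]
opening: 0.26
```

Request:
play_rows(increments="0 0.001 0 0; 0 0.002 0 0; 0 0.002 0 0")

```text
time: 4.75
eef_pos: [0.5966, -0.1322, 0.1389]
tcp_rot: [0.639, 0.769, -0.006, -0.007]
contact_force: [-20.5, -3.0, 10.3]
opening: 0.257
```

Request:
play_rows(increments="0 -0.008 0 0; 0 -0.008 0 0; 0 -0.008 -0.03 0; 0 -0.008 -0.07 0; 0 -0.008 -0.11 0", gripper=0.055)

```text
time: 5.38
eef_pos: [0.5957, -0.1324, 0.2504]
tcp_rot: [0.64, 0.769, 0.001, 0.0]
contact_force: [0.5, 0.7, 0.5]
opening: 0.648
```

```bash
python3 -c "
from h import *
i=ctrl.read_camera('scene')[:,:,::-1]
cv2.imwrite('pics/s4.png',cv2.resize(i[200:400,130:330],None,fx=3,fy=3,interpolation=cv2.INTER_CUBIC))
go([C[0],C[1],.23],CA)"
```

```text
t 5.42 pos [ 0.5984 -0.1334  0.2578] yaw 0.1831 tilt -0.99993 F [ 1.9 -0.5  5. ] open 0.647 q [-0.38  0.13  1.72  0.    1.29 -0.57]
target [0.558 0.272 0.23 ] incr [0.4061 0.0338 0.0258] roll -0.0439
```

View pics/s4.png

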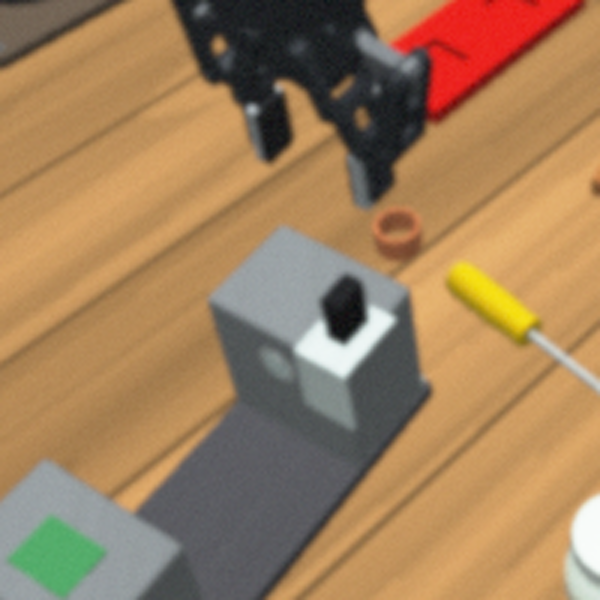

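Request:
play_rows(increments="0.06 0.005 0 -0.01; 0.12 0.01 0 -0.02; 0.18 0.015 0 -0.03; 0.24 0.02 0 -0.044; 0.3 0.025 0 -0.044", gripper=0.065)

```text
time: 6.05
eef_pos: [0.5652, 0.1693, 0.2493]
tcp_rot: [0.623, 0.783, 0.001, 0.0]
contact_force: [1.0, 0.1, 0.1]
opening: 0.759
```

```bash
python3 -c "
from h import *
go([C[0],C[1],.18],CA)"
```

```text
t 6.05 pos [0.5652 0.1693 0.2493] yaw 0.2269 tilt -1.0 F [1.  0.1 0.1] open 0.759 q [ 0.12  0.09  1.77  0.    1.28 -0.11]
target [0.558 0.272 0.18 ] incr [0.1017 0.0159 0.0694] roll -0.0001
```

Request:
play_rows(increments="0.05 0.008 0.01 0; 0.095 0.016 0.03 0; 0.102 0.016 0.06 0; 0.102 0.016 0.09 0; 0.102 0.016 0.09 0")

```text
time: 6.68
eef_pos: [0.556, 0.2699, 0.1558]
tcp_rot: [0.622, 0.783, -0.002, -0.002]
contact_force: [-0.6, -0.9, 0.5]
opening: 0.76
```

```bash
python3 -c "
from h import *
go([C[0],C[1],.046],CA)
i=ctrl.read_camera('scene')[:,:,::-1]
cv2.imwrite('pics/s5.png',cv2.resize(i[130:280,290:440],None,fx=4,fy=4,interpolation=cv2.INTER_CUBIC))
i=ctrl.read_camera('top')[:,:,::-1]
cv2.imwrite('pics/t5.png',cv2.resize(i[180:300,180:330],None,fx=4,fy=4,interpolation=cv2.INTER_CUBIC))"
```

```text
t 6.67 pos [0.556  0.2699 0.1558] yaw 0.2273 tilt -0.99998 F [-0.6 -0.9  0.5] open 0.76 q [0.29 0.24 1.78 0.   1.13 0.06]
target [0.558 0.272 0.046] incr [0.0015 0.0031 0.1098] roll 0.0003
```

View pics/s5.png

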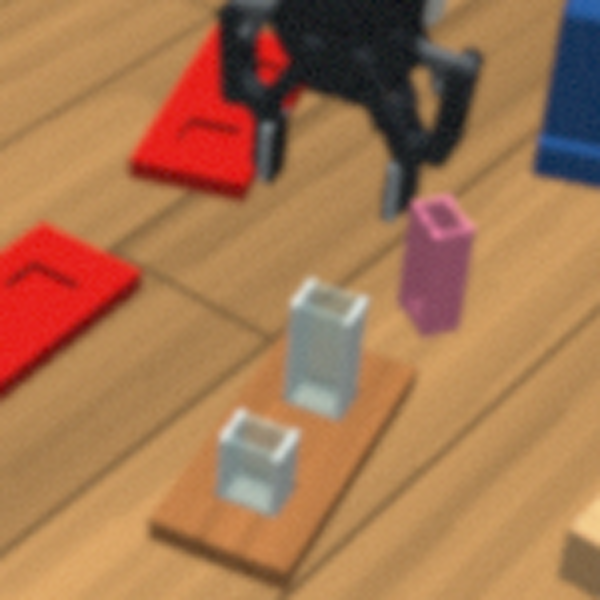

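View pics/t5.png

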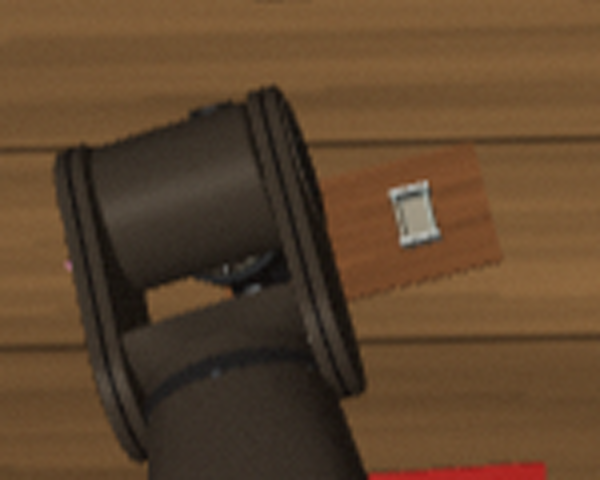

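Request:
play_rows(increments="0.0015 0.003 0.02 0; 0.0015 0.003 0.04 0; 0.0015 0.003 0.055 0; 0.0015 0.003 0.055 0")

```text
time: 7.28
eef_pos: [0.559, 0.2714, 0.1017]
tcp_rot: [0.623, 0.782, -0.002, -0.001]
contact_force: [0.8, 0.1, 0.2]
opening: 0.762
```

```bash
python3 -c "
from h import *
go([C[0],C[1],.046],CA)
i=ctrl.read_camera('scene')[:,:,::-1]
cv2.imwrite('pics/s6.png',cv2.resize(i[150:250,320:420],None,fx=6,fy=6,interpolation=cv2.INTER_CUBIC))
f=lambda p:((proj('scene',p)[0]-[320,150]+.5)*6-.5).round(0)
R=lambda x,y,z:[C[0]+np.cos(CA)*x-np.sin(CA)*y,C[1]+np.sin(CA)*x+np.cos(CA)*y,z]
for x in(-.018,.018):
  for y in(-.0135,.0135): print(x,y,f(R(x,y,.088)))
for x in(-.0325,.0325):
  for y in(-.011,.011): print('finger tip',x,y,f(R(x,y,.104)))
"
```

```text
t 7.28 pos [0.559  0.2714 0.1017] yaw 0.2264 tilt -0.99999 F [0.8 0.1 0.2] open 0.762 q [0.29 0.31 1.8  0.   1.04 0.06]
target [0.558 0.272 0.046] incr [ 0.0008 -0.0006  0.0557] roll -0.0006
-0.018 -0.0135 [252. 339.]
-0.018 0.0135 [282. 300.]
0.018 -0.0135 [339. 369.]
0.018 0.0135 [368. 329.]
finger tip -0.0325 -0.011 [223. 291.]
finger tip -0.0325 0.011 [247. 260.]
finger tip 0.0325 -0.011 [381. 344.]
finger tip 0.0325 0.011 [405. 311.]
```

View pics/s6.png

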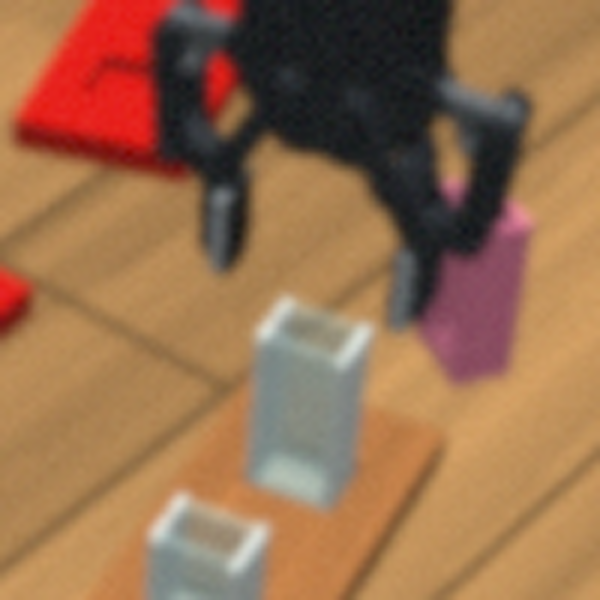

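Request:
play_rows(increments="0.0005 -0.0005 0.02 0; 0.0005 -0.0005 0.04 0; 0.0005 -0.0005 0.056 0; 0.0005 -0.0005 0.056 0; 0.0005 -0.0005 0.056 0")

```text
time: 7.95
eef_pos: [0.5602, 0.2724, 0.0485]
tcp_rot: [0.623, 0.783, 0.0, 0.0]
contact_force: [-0.4, 0.3, 0.6]
opening: 0.758
```

Request:
play_rows(increments="0 0 0 0; 0 0 0 0; 0 0 0 0; 0 0 0 0; 0 0 0 0", gripper=0.03, newtons=35)

```text
time: 8.57
eef_pos: [0.5606, 0.2725, 0.0493]
tcp_rot: [0.623, 0.783, 0.001, 0.001]
contact_force: [-1.3, -1.1, 5.7]
opening: 0.418
```

```bash
python3 -c "
from h import *
go([C[0],C[1],.046],CA)
i=ctrl.read_camera('scene')[:,:,::-1]
cv2.imwrite('pics/s7.png',cv2.resize(i[150:250,320:420],None,fx=6,fy=6,interpolation=cv2.INTER_CUBIC))
"
```

```text
t 8.57 pos [0.5606 0.2725 0.0493] yaw 0.2267 tilt -1.0 F [-1.3 -1.1  5.7] open 0.418 q [ 0.29  0.38  1.82 -0.    0.94  0.06]
target [0.558 0.272 0.046] incr [ 0.0001 -0.0026  0.0033] roll -0.0003
```

View pics/s7.png

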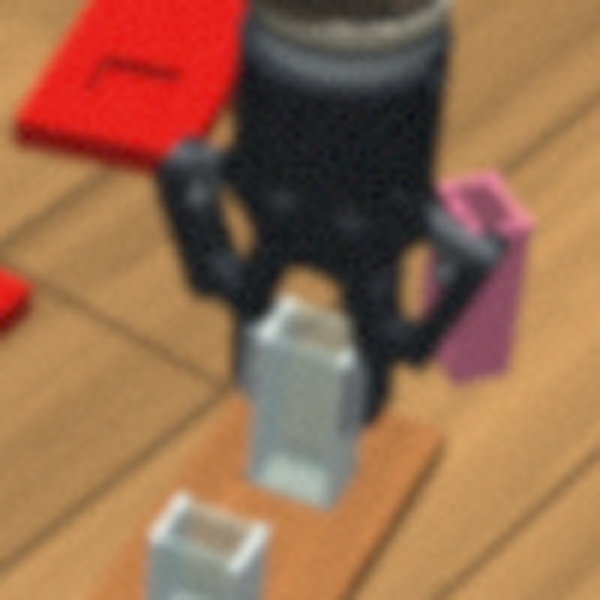

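Request:
play_rows(increments="0 0 -0.006 0; 0 0 -0.014 0; 0 0 -0.024 0; 0 0 -0.036 0; 0 0 -0.05 0")

```text
time: 9.25
eef_pos: [0.5598, 0.2723, 0.0993]
tcp_rot: [0.623, 0.783, -0.0, 0.0]
contact_force: [-0.2, 0.5, -0.7]
opening: 0.418
```

```bash
python3 -c "
from h import *
go(g2w(0,0,.25),GA)
i=ctrl.read_camera('scene')[:,:,::-1]
cv2.imwrite('pics/s8.png',cv2.resize(i[150:250,320:420],None,fx=6,fy=6,interpolation=cv2.INTER_CUBIC))
"
```

```text
t 9.25 pos [0.5598 0.2723 0.0993] yaw 0.2266 tilt -1.0 F [-0.2  0.5 -0.7] open 0.418 q [ 0.29  0.31  1.8  -0.    1.03  0.06]
target [ 0.568 -0.223  0.25 ] incr [-0.4845 -0.1033 -0.1507] roll 0.0436
```

View pics/s8.png

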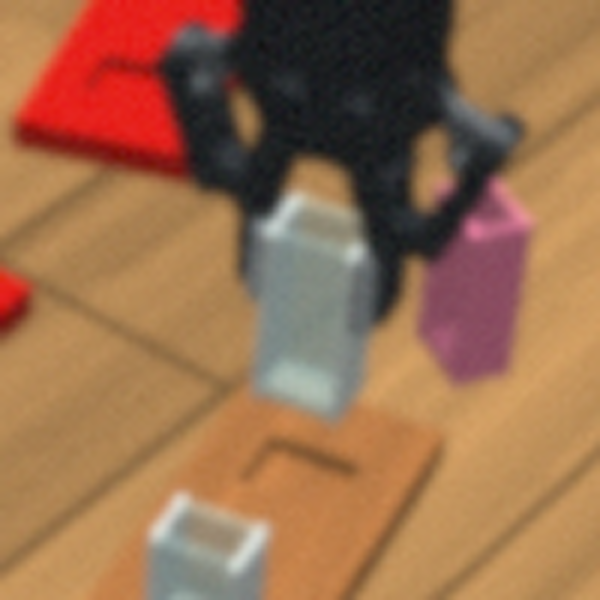

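Request:
play_rows(increments="0 0 -0.03 0; 0 0 -0.07 0; 0 0 -0.11 0; 0 0 -0.14 0; -0.03 -0.006 -0.155 0.01")

```text
time: 9.93
eef_pos: [0.5614, 0.2429, 0.2567]
tcp_rot: [0.626, 0.78, 0.002, 0.001]
contact_force: [-0.4, -0.1, -2.0]
opening: 0.418
```

Request:
play_rows(increments="-0.04 -0.009 0 0.01; -0.09 -0.019 0 0.02; -0.14 -0.03 0 0.035; -0.19 -0.041 0 0.035; -0.24 -0.051 0 0.035")

```text
time: 10.55
eef_pos: [0.5623, -0.0052, 0.254]
tcp_rot: [0.64, 0.768, 0.0, 0.0]
contact_force: [0.1, 0.9, -1.1]
opening: 0.415
```

Request:
play_rows(increments="-0.05 -0.012 0 0; -0.09 -0.021 0 0; -0.13 -0.03 0 0; -0.16 -0.037 0 0; -0.175 -0.04 0 0")

```text
time: 11.18
eef_pos: [0.5546, -0.1844, 0.2537]
tcp_rot: [0.641, 0.768, 0.0, 0.0]
contact_force: [0.4, 0.3, -1.1]
opening: 0.417
```

```bash
python3 -c "
from h import *
go(g2w(0,0,.25),GA)"
```

```text
t 11.18 pos [ 0.5546 -0.1844  0.2537] yaw 0.1799 tilt -1.0 F [ 0.4  0.3 -1.1] open 0.417 q [-0.49  0.07  1.78  0.    1.29 -0.67]
target [ 0.568 -0.223  0.25 ] incr [-0.0404  0.0063  0.0037] roll -0.0031
```

Request:
play_rows(increments="-0.02 0.003 0 -0.003; -0.04 0.006 0 -0.003; -0.04 0.006 0.02 -0.003; -0.04 0.006 0.04 -0.003; -0.04 0.006 0.04 -0.003")

```text
time: 11.8
eef_pos: [0.5661, -0.2194, 0.2091]
tcp_rot: [0.639, 0.77, -0.001, -0.004]
contact_force: [0.1, 0.7, 0.4]
opening: 0.42
```

```bash
python3 -c "
from h import *
go(g2w(0,0,.0913),GA)
i=ctrl.read_camera('scene')[:,:,::-1]
cv2.imwrite('pics/s9.png',cv2.resize(i[230:430,110:310],None,fx=4,fy=4,interpolation=cv2.INTER_CUBIC)[:600])
i=ctrl.read_camera('top')[:,:,::-1]
cv2.imwrite('pics/t9.png',cv2.resize(i[180:300,360:510],None,fx=5,fy=5,interpolation=cv2.INTER_CUBIC))
"
```

```text
t 11.8 pos [ 0.5661 -0.2194  0.2091] yaw 0.1855 tilt -0.99997 F [0.1 0.7 0.4] open 0.42 q [-0.54  0.16  1.77  0.    1.22 -0.72]
target [ 0.568  -0.223   0.0913] incr [-0.0045  0.0019  0.1177] roll 0.0025
```

View pics/s9.png

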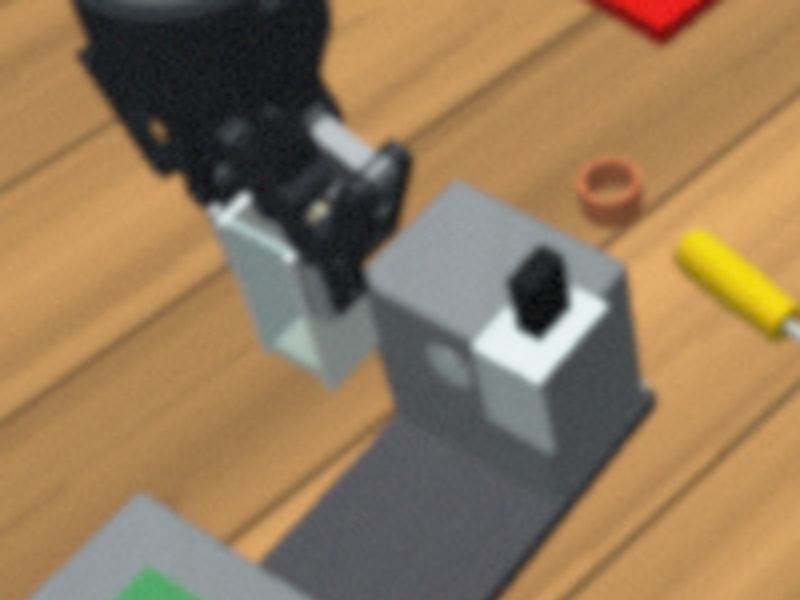

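View pics/t9.png

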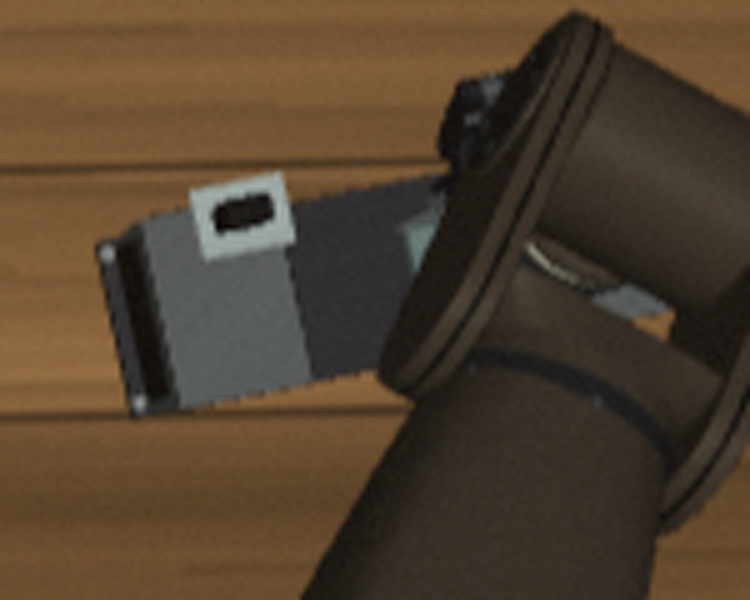

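```bash
python3 -c "
from h import *
f=lambda p:((proj('scene',p)[0]-[110,230]+.5)*4-.5).round(0)
s=ctrl.get_state();p=s['eef_pos'];a=.1855
R=lambda x,y,z:[p[0]+np.cos(a)*x-np.sin(a)*y,p[1]+np.sin(a)*x+np.cos(a)*y,z]
zb=p[2]-.0413
for x in(-.018,.018):
  for y in(-.0135,.0135): print(x,y,f(R(x,y,zb)),f(R(x,y,zb+.08)))
"
```

```text
-0.018 -0.0135 [262. 356.] [212. 222.]
-0.018 0.0135 [310. 308.] [265. 174.]
0.018 -0.0135 [331. 395.] [286. 263.]
0.018 0.0135 [378. 346.] [339. 212.]
```

Request:
play_rows(increments="-0.004 0.001 0 0.002; -0.0075 0.002 0.01 0.002; -0.0075 0.002 0.025 0.002; -0.0075 0.002 0.04 0.002; -0.0075 0.002 0.05 0.002")

```text
time: 12.52
eef_pos: [0.5705, -0.2278, 0.1612]
tcp_rot: [0.64, 0.769, -0.0, -0.001]
contact_force: [0.6, 0.7, -0.7]
opening: 0.415
```

```bash
python3 -c "
from h import *
go(g2w(0,-.003,.0913),GA)"
```

```text
t 12.53 pos [ 0.5705 -0.2278  0.1612] yaw 0.1826 tilt -1.0 F [ 0.6  0.7 -0.7] open 0.415 q [-0.54  0.22  1.79  0.    1.13 -0.73]
target [ 0.5685 -0.2259  0.0913] incr [ 0.002  -0.0014  0.0699] roll -0.0004
```

Request:
play_rows(increments="0.002 -0.0015 0.015 0; 0.002 -0.0015 0.03 0; 0.002 -0.0015 0.045 0; 0.002 -0.0015 0.06 0; 0.002 -0.0015 0.068 0")

```text
time: 13.15
eef_pos: [0.5689, -0.2263, 0.0938]
tcp_rot: [0.64, 0.769, -0.0, -0.001]
contact_force: [-0.7, 0.2, -0.7]
opening: 0.416
```

Request:
play_rows(increments="0 0 0 0; 0 0 0 0; 0 0 0 0")

```text
time: 13.52
eef_pos: [0.57, -0.2268, 0.0962]
tcp_rot: [0.64, 0.769, 0.0, 0.001]
contact_force: [0.8, -0.4, -0.8]
opening: 0.421
```

```bash
python3 -c "
from h import *
go(g2w(0,-.003,.0913),GA)
f=lambda p:((proj('scene',p)[0]-[110,260]+.5)*4-.5).round(0)
for z in(.05,.13):
 for x in(-.018,.018):
  for y in(-.0135,.0135): print(z,x,y,f(g2w(x,y,z)))
i=ctrl.read_camera('scene')[:,:,::-1]
cv2.imwrite('pics/s10.png',cv2.resize(i[260:410,110:310],None,fx=4,fy=4,interpolation=cv2.INTER_CUBIC))
i=ctrl.read_camera('top')[:,:,::-1]
cv2.imwrite('pics/t10.png',i)
"
```

```text
t 13.53 pos [ 0.57   -0.2268  0.0962] yaw 0.1826 tilt -1.0 F [ 0.8 -0.4 -0.8] open 0.421 q [-0.54  0.29  1.83  0.    1.02 -0.73]
target [ 0.5685 -0.2259  0.0913] incr [ 0.0011 -0.0012  0.0049] roll -0.0004
0.05 -0.018 -0.0135 [320. 406.]
0.05 -0.018 0.0135 [362. 360.]
0.05 0.018 -0.0135 [382. 445.]
0.05 0.018 0.0135 [424. 397.]
0.13 -0.018 -0.0135 [280. 301.]
0.13 -0.018 0.0135 [326. 254.]
0.13 0.018 -0.0135 [347. 340.]
0.13 0.018 0.0135 [392. 291.]
```

View pics/s10.png

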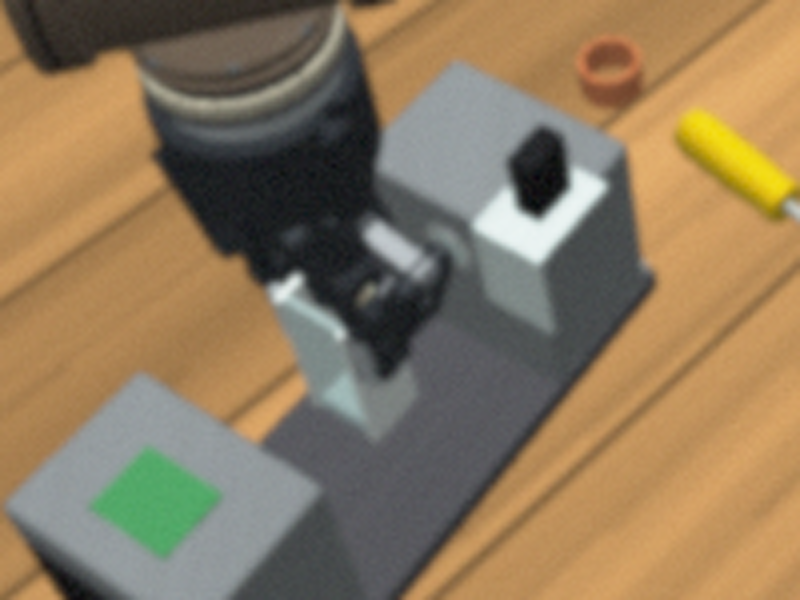

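View pics/t10.png

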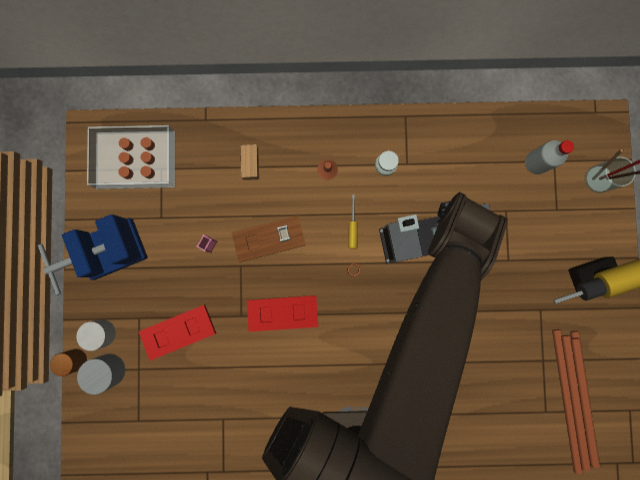

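Request:
play_rows(increments="0 0.0005 0.002 0; 0 0.0005 0.004 0; 0 0.0005 0.004 0; 0 0.0005 0.004 0; 0 0.0005 0.004 0")

```text
time: 14.25
eef_pos: [0.57, -0.2265, 0.0914]
tcp_rot: [0.64, 0.769, 0.0, 0.0]
contact_force: [0.3, 0.1, -1.7]
opening: 0.42
```

Request:
play_rows(increments="0 0 0 0; 0 0 0 0; 0 0 0 0; 0 0 0 0; 0 0 0 0")

```text
time: 14.88
eef_pos: [0.5699, -0.2265, 0.0913]
tcp_rot: [0.64, 0.769, -0.0, 0.0]
contact_force: [0.2, -0.4, -1.7]
opening: 0.412
```

```bash
python3 -c "
from h import *
go(g2w(0,-.003,.0913),GA)
i=ctrl.read_camera('scene')[:,:,::-1]
cv2.imwrite('pics/s11.png',cv2.resize(i[260:410,110:310],None,fx=4,fy=4,interpolation=cv2.INTER_CUBIC))
a=ctrl.read_camera('scene').astype(int);b=cv2.imread('pics/scene0.png')[:,:,::-1].astype(int)
d=np.abs(a-b).sum(2)>90
for n,(u,v) in dict(ring=(262,277),driver=(305,308),bell=(387,332),jar=(337,387),short=(355,247)).items(): print(n,d[v-20:v+20,u-20:u+20].sum())
print(ctrl.get_state()['dq'].round(4))
"
```

```text
t 14.88 pos [ 0.5699 -0.2265  0.0913] yaw 0.1826 tilt -1.0 F [ 0.2 -0.4 -1.7] open 0.412 q [-0.54  0.3   1.83 -0.    1.01 -0.73]
target [ 0.5685 -0.2259  0.0913] incr [ 0.0008 -0.0013  0.    ] roll -0.0004
ring 47
driver 0
bell 0
jar 0
short 80
[-0.0006  0.0015 -0.0005 -0.0011  0.0005  0.0009]
```

View pics/s11.png

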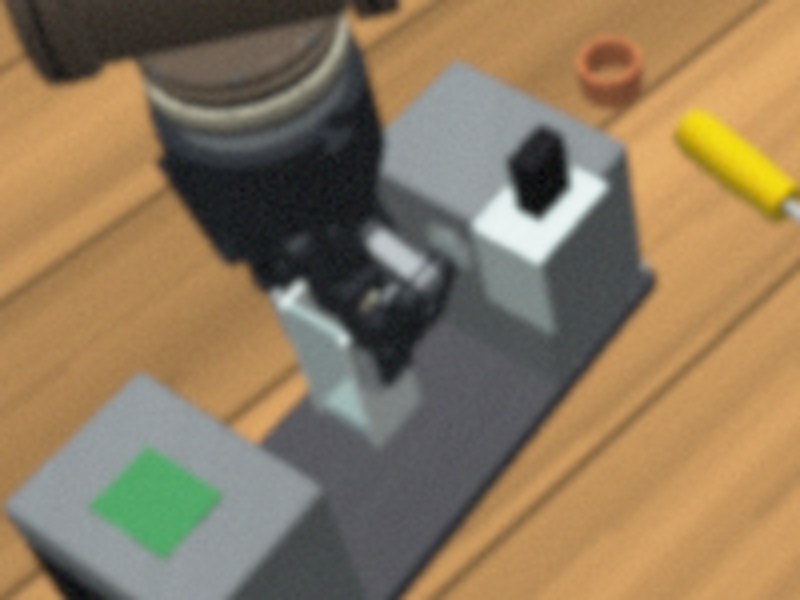

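```bash
python3 -c "
from plant import ctrl
print(ctrl.sign_off())"
```

```text
the job is handed in; nothing more can be done
None
```

I slid the shutter open, lifted the tall cell by its frosted faces, and handed the job in at about 15 s with the cell still held in the beam. Sign-off gives no verdict, so the checks below are my own.

- **Shutter:** I pushed the tab until the force rose to about 20 N with no further movement. From the tool position, that puts the tab about 40 mm along, which is its stop. The lens is uncovered in the pictures.
- **Grip:** The fingers read about 36 mm on the frosted faces, which matches the cell's width, and the cell lifted cleanly. The cell sits about 3.5 mm off the tool centre along the beam. I allowed for that when placing it. I saw no sign of a finger touching a clear face.
- **Final position:** In the last picture the cell's visible corners fall within about 1 mm of where a centred, square cell should be. The tool is vertical, turned within 0.001 rad of my measured gauge direction, and at rest. The outside force on it is about 2 N.
- **Other objects:** The screwdriver, mouthpiece and jar show no change from the first picture. The areas around the ring and short cell show some changed pixels. I put those down to the moved shutter and the lifted cell. Both objects look in place in the pictures.
- **Disagreement:** The two cameras place the gauge centre about 3 mm apart sideways. I used the middle value, which agreed with where the shutter stopped, and the sideways tolerance is 8 mm.

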